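# Gauge the rail carriers and sort pass from reject

### The arm

A 7-joint arm with a two-finger parallel gripper is mounted at the origin on the work surface. World frame = base frame: x ahead of the robot, y to its left, z up, the work surface at z = 0. Lengths are in m, angles in rad, forces in N, time in s.
With the tool pointing down it reaches from about 0.4 to 0.85 m from the base axis. Payload 4.5 kg.
Tool frame: the origin (TCP) lies between the finger pads; the fingertips stand 11 mm ahead of it and the grasp point (between the pads) lies 8 mm behind it (nose_length is the distance from the TCP to the fingertips, in m); z points along the fingers, y is the line along which they close (so a half turn about z gives the same grasp; the last joint's range is limited). The gripper opens to 88 mm and grips with 3 to 60 N. Pads are 18 mm wide; open, the fingers measure 123 mm over their backs; the gripper's body (75 mm by 187 mm) begins 45 mm behind the grasp point.
Start: joints at [1.32, 0.689, -0.195, 1.565, 0.157, 0.902, -0.215], TCP at [0.176, -0.6, 0.25] pointing down, gripper open.
Joint ranges: [-3.01, 3.01], [-0.46, 2.08], [-1.47, 1.51], [0.13, 2.56], [-1, 4.14], [0.04, 2.09], [-2.66, 2.66]. Speed limits (rad/s): [2.57, 2.57, 3.14, 3.14, 3.14, 3.14, 3.14].

### API

Orientations are given as [roll, pitch, yaw] about the fixed x, y, z axes, in that order (R = Rz(yaw) Ry(pitch) Rx(roll)).
In Python, from bench import get_state, camera, calibration, sign_off, look_for, outline_of, landmark_of, nose_length gives the robot as it stands. The module is installed in compiled form; this text tells all that it offers.
- The arm moves only by the tool play_rows, never from a script. Its argument "deltas" is text: rows parted by semicolons, each of 7 numbers parted by spaces: the shift along the tool's x, y, z in units of 50 mm (1.0 is 50 mm), then the turn, a rotation vector about the tool's x, y, z in units of 10 degrees (1.0 is 10 degrees), then the gripper command: -1 is fully open, 1 is shut, values between are in proportion. A call has 1 to 10 rows; each row shifts and turns the commanded pose from where the row before left it, along the tool's axes as they then stand; what a row does not reach is not made up. A row lasts 1/8 s, in which the tool goes at most 62.5 mm and 10.7 degrees, less where a joint would pass 70% of its speed; a pose out of reach is approached as far as the arm can. A call is refused whole if a number of a shift passes 1 or a number of a turn 1, either way. A call with a gripper value outside its range is refused whole. The fingers move at their own pace and stop on an object; "grip_force" is the grip in N (left out, the last holds). Time passes only in rows, so rows that do not move let the fingers close. It gives the time, the measured TCP pose, the force, the opening and the grip force at its end, in the units of the state.
- get_state(): the state, without advancing time (a new reading comes with each control period).
- camera(name): name is "side" or "top" or "wrist"; returns the picture (384x512x3 uint8, red, green, blue); there is no depth.
- calibration(name): a dict with "vertical_fov" (degrees; the focal length in pixels is half the picture's height over the tangent of half this angle, whatever the lens; pixels are square), "cx", "cy" (the principal point, pixels), "dist" ([k1, k2, p1, p2, k3] as OpenCV has them; the pictures are not rectified), "rvec" (rotation vector, rad) and "tvec" (3), from world to camera coordinates, as OpenCV has them. Camera axes: x right, y down, z forward; pixel columns grow to the right and rows downward; lengths in m; the calibration is good to about 2 mm. A picture is of the moment at which its call begins: read the wrist's pose just before it. calibration takes no time and is no camera call; for the wrist camera it gives the pose at the moment of the call.
- sign_off(): hands the job in; it is judged then, once.
Trained networks look in the newest picture that a camera, given by its name, has taken for a name from the list of things; names that differ only in an ending like _2 or _b are one class to them, and where a whole thing is asked for, a point or a joint stands for the part that bears it (a point fixed in the world has none). Each returns a list of dicts, best first, with "conf" (0 to 1); they miss things now and then, are a little off and sometimes report something else, mostly with a low value. They report only what shows in the picture. A call takes as long as a camera call. They do not tell look-alikes from the thing itself.
- look_for(name, camera): "location" ([x, y, z] in m, in the coordinates of the camera as it stood for that picture, good to about 4 mm: the middle of the surface that is visible of it).
- outline_of(name, camera): "pixels" (384x512 bool, what is visible of it).
- landmark_of(name, camera): "location" ([x, y, z] in m, in the coordinates of the camera as it stood for that picture, good to about 4 mm: a listed point, or the origin of a listed thing).
The state is a dict: "time_s": time; "joint_pos": joint angles; "joint_vel": joint speeds; "joint_efforts": joint torques, N m; "position": TCP position; "ee_rot": TCP orientation; "force": force on the tool from outside, world axes, zero at the start; "moment": the same for the moment, N m; "width": opening from 0.0 (shut) to 1.0 (fully open); "grip_force": force on a finger pad.
Only numpy, scipy, OpenCV 4.12 (cv2) and the standard library are available. Lean on these libraries where they do the work, as an engineer would, in place of code of your own. Each camera call takes 0.05 s, during which the arm holds its last target. There are 200 camera calls.

### The job

Carriers from other optical rails have got mixed up with ours. Work along the crate from the robot's left to its right: try the foot of each rail carrier in the channel gauge by feel, without forcing it, first in the wider GO channel and, if it drops fully home there, then in the narrower NO-GO channel; one that goes home in GO but will not enter NO-GO is set upright in the wooden pass tray, any other is set down in the round reject dish. Set them down, do not drop them, leave the other hardware in the crate, and do not disturb the meter, the mouse and the jar.

Things in the scene. Friction and masses are not known exactly. Their poses are not given: they have to be found in the camera images.
- crate: Shallow grey sheet-steel crate of rail hardware, fixed on the bench, 139 (x) x 344 (y) mm outside, 28 mm high, walls and floor 4 mm. Origin: centre of its underside; +y towards the robot's left. Up to five carriers stand along it, one to each 67 mm of its length, c1 leftmost (+y) to c5 rightmost (-y), nearer to or farther from the robot, with three other pieces beside them.
- gauge: Steel channel gauge fixed on the bench: base plate 132 (x) x 72 (y) x 8 mm with two square-edged, open-ended channels along y, side by side, tops 26 mm above the bench, 14 mm deep. A foot that enters goes down 12 mm, till the carrier's plate lies on the walls' top; one that does not enter stays on top of them. Walls 14, 16 (middle), 14 mm thick. Origin: centre of its underside.
- go (a point): Middle of the mouth of the GO channel, the wider one: 41 mm wide, 60 mm long, on the gauge's -x side. Level with the gauge's top, 26 mm above the bench; axes as the gauge's, channel along y.
- nogo (a point): Middle of the mouth of the NO-GO channel, the narrower one: 35 mm wide, its outer wall only 40 mm long, on the gauge's +x side. Level with the gauge's top, 26 mm above the bench; axes as the gauge's, channel along y.
- passtray: Pass tray: rectangular wooden tray lined with grey foam, fixed, 170 (x) x 140 (y) mm outside, 30 mm high, walls 6 mm, its floor 10 mm above its underside. Origin: centre of its underside, on the bench.
- dish: Reject dish: round shallow metal dish, fixed, 200 mm across the rim, 192 mm across inside, 26 mm high, flat floor 5 mm above its underside. Origin: centre of its underside, on the bench.
- c1_mid (a point): Rail carrier (may be absent): centre, 36 mm above its foot's underside; z up. Dark plate 54 (x) x 46 (y) x 12 mm; below it a foot 46 mm long in y, 12 mm deep, 32, 38 (right) or 44 mm wide in x, hidden: only the gauge tells. On it a square post clamp 24 x 24 mm, 24 to 72 mm up, to be gripped from above; a brass thumbscrew stands 11 mm out of its +y face, 58 mm up. Stands on its foot; about 0.2 kg.
- c2_mid (a point): Rail carrier (may be absent): centre, 36 mm above its foot's underside; z up. Dark plate 54 (x) x 46 (y) x 12 mm; below it a foot 46 mm long in y, 12 mm deep, 32, 38 (right) or 44 mm wide in x, hidden: only the gauge tells. On it a square post clamp 24 x 24 mm, 24 to 72 mm up, to be gripped from above; a brass thumbscrew stands 11 mm out of its +y face, 58 mm up. Stands on its foot; about 0.2 kg.
- c3_mid (a point): Rail carrier (may be absent): centre, 36 mm above its foot's underside; z up. Dark plate 54 (x) x 46 (y) x 12 mm; below it a foot 46 mm long in y, 12 mm deep, 32, 38 (right) or 44 mm wide in x, hidden: only the gauge tells. On it a square post clamp 24 x 24 mm, 24 to 72 mm up, to be gripped from above; a brass thumbscrew stands 11 mm out of its +y face, 58 mm up. Stands on its foot; about 0.2 kg.
- c4_mid (a point): Rail carrier (may be absent): centre, 36 mm above its foot's underside; z up. Dark plate 54 (x) x 46 (y) x 12 mm; below it a foot 46 mm long in y, 12 mm deep, 32, 38 (right) or 44 mm wide in x, hidden: only the gauge tells. On it a square post clamp 24 x 24 mm, 24 to 72 mm up, to be gripped from above; a brass thumbscrew stands 11 mm out of its +y face, 58 mm up. Stands on its foot; about 0.2 kg.
- c5_mid (a point): Rail carrier (may be absent): centre, 36 mm above its foot's underside; z up. Dark plate 54 (x) x 46 (y) x 12 mm; below it a foot 46 mm long in y, 12 mm deep, 32, 38 (right) or 44 mm wide in x, hidden: only the gauge tells. On it a square post clamp 24 x 24 mm, 24 to 72 mm up, to be gripped from above; a brass thumbscrew stands 11 mm out of its +y face, 58 mm up. Stands on its foot; about 0.2 kg.
- lensring_mid (a point): Other hardware in the crate: black lens ring lying flat, 48 mm outside, 34 mm inside, 12 mm high; its centre.
- crossclamp_mid (a point): Other hardware in the crate: bright cross clamp, block 44 x 22 x 22 mm with a round screw at one end; its centre.
- pedpost_mid (a point): Other hardware in the crate: bright round pedestal post, 13 mm thick, 60 mm tall, on a round base 36 mm wide and 8 mm thick; its centre, 30 mm up.
- meter: Bystander: white light meter lying on the bench, 80 x 150 x 32 mm; origin at the centre of its underside.
- mouse: Bystander: black computer mouse, 105 x 58 x 32 mm; origin at the centre of its underside.
- jar: Bystander: amber glass jar with black cap, 48 mm wide, 75 mm high; origin at the centre of its underside.
Things that resemble listed ones, but are neither listed nor needed, are in the scene too. What is shaped like the part that bears c1_mid but blue or pink is not meant. What is shaped like the part that bears c4_mid but blue is not meant.

How it is judged:
On the way, in this order (a step that is already met when the one before it is completed fails the run):
1. carrier c1 has been lowered on the GO channel and has gone home in it (horizontal distance between c1_mid and go below 0.012 m and angle between the y axis of c1_mid and the y axis of gauge, either way round below 0.15 rad and z of c1_mid in the frame of go below 0.028 m), for 0.05 s.
2. carrier c1 has been lowered on the NO-GO channel and has stopped on top (horizontal distance between c1_mid and nogo below 0.012 m and angle between the y axis of c1_mid and the y axis of gauge, either way round below 0.15 rad and contact force between c1 and gauge above 0.5 N and z of c1_mid in the frame of nogo above 0.032 m), for 0.02 s.
3. carrier c2 has been lowered on the GO channel and has stopped on top (horizontal distance between c2_mid and go below 0.012 m and angle between the y axis of c2_mid and the y axis of gauge, either way round below 0.15 rad and contact force between c2 and gauge above 0.5 N and z of c2_mid in the frame of go above 0.032 m), for 0.02 s.
4. carrier c3 has been lowered on the GO channel and has gone home in it (horizontal distance between c3_mid and go below 0.012 m and angle between the y axis of c3_mid and the y axis of gauge, either way round below 0.15 rad and z of c3_mid in the frame of go below 0.028 m), for 0.05 s.
5. carrier c3 has been lowered on the NO-GO channel and has stopped on top (horizontal distance between c3_mid and nogo below 0.012 m and angle between the y axis of c3_mid and the y axis of gauge, either way round below 0.15 rad and contact force between c3 and gauge above 0.5 N and z of c3_mid in the frame of nogo above 0.032 m), for 0.02 s.
6. carrier c4 has been lowered on the GO channel and has gone home in it (horizontal distance between c4_mid and go below 0.012 m and angle between the y axis of c4_mid and the y axis of gauge, either way round below 0.15 rad and z of c4_mid in the frame of go below 0.028 m), for 0.05 s.
7. carrier c4 has been lowered on the NO-GO channel and has entered it (horizontal distance between c4_mid and nogo below 0.012 m and angle between the y axis of c4_mid and the y axis of gauge, either way round below 0.15 rad and z of c4_mid in the frame of nogo below 0.031 m), for 0.05 s.
8. carrier c5 has been lowered on the GO channel and has stopped on top (horizontal distance between c5_mid and go below 0.012 m and angle between the y axis of c5_mid and the y axis of gauge, either way round below 0.15 rad and contact force between c5 and gauge above 0.5 N and z of c5_mid in the frame of go above 0.032 m), for 0.02 s.
At the end, for the whole second after the job is handed in: Carriers with a 38 mm foot stand upright (0.2 rad) on the pass tray's floor, centre inside its walls; those with a 32 or 44 mm foot rest on the reject dish's floor, centre within 90 mm of the dish's; all at rest; lens ring, cross clamp and pedestal post still in the crate (x of c1_mid in the frame of passtray between -0.079 and 0.079 m and y of c1_mid in the frame of passtray between -0.064 and 0.064 m and z of each of c1_mid, c3_mid in the frame of passtray below 0.056 m and angle between each of c1_mid, c3_mid's own z axis and vertical below 0.2 rad and linear speed of each of c1, c2, c3, c4, c5 below 0.03 m/s and horizontal distance between each of c2_mid, c4_mid, c5_mid and dish below 0.09 m and z of each of c2_mid, c4_mid, c5_mid in the frame of dish below 0.056 m and x of c3_mid in the frame of passtray between -0.079 and 0.079 m and y of c3_mid in the frame of passtray between -0.064 and 0.064 m and x of lensring_mid in the frame of crate between -0.0695 and 0.0695 m and y of lensring_mid in the frame of crate between -0.172 and 0.172 m and z of each of lensring_mid, crossclamp_mid, pedpost_mid in the frame of crate below 0.06 m and x of crossclamp_mid in the frame of crate between -0.0695 and 0.0695 m and y of crossclamp_mid in the frame of crate between -0.172 and 0.172 m and x of pedpost_mid in the frame of crate between -0.0695 and 0.0695 m and y of pedpost_mid in the frame of crate between -0.172 and 0.172 m); the robot touches nothing.
It fails at once if the gauge is forced (over 90 N) (contact force between gauge and anything else above 90 N).
It fails at once if a carrier is dropped (falls freely, touching nothing, at over 0.9 m/s) ((linear speed of c1 above 0.9 m/s and contact force between c1 and anything else below 0.05 N) or (linear speed of c2 above 0.9 m/s and contact force between c2 and anything else below 0.05 N) or (linear speed of c3 above 0.9 m/s and contact force between c3 and anything else below 0.05 N) or (linear speed of c4 above 0.9 m/s and contact force between c4 and anything else below 0.05 N) or (linear speed of c5 above 0.9 m/s and contact force between c5 and anything else below 0.05 N)).
It fails at once if the meter or mouse is moved more than 30 mm (distance of any of meter, mouse from where it was at the start of the episode above 0.03 m).
It fails at once if the jar is moved more than 30 mm or tipped (distance of jar from where it was at the start of the episode above 0.03 m or angle between jar's own z axis and vertical above 0.5 rad).
Of c1, c2, c3, c4, c5 only 4 to 5 are there at a start; the rules pass over those that are not, and their reading is None.
At some moment in a run one of c1, c2, c3, c4, c5 may be knocked a few centimetres aside while the robot is not near it.
It also fails if it takes over 210 s, if anything falls off the work surface, if the arm or the gripper's body presses on something with over 40 N, if the wrist force passes 120 N, or if a joint passes its speed limit or range.

## Working session

There is one attempt and no reset: what is moved stays moved. The work goes in short steps, Python scripts to look and compute and a tool call to move; the robot and the scene stay as the last step left them, time stands still between calls to the robot, and variables do not carry over. Pictures are saved under pics/ and viewed, at most 14 in all, crops included, and the job is handed in when it is done.

Besides the shell and the picture viewer there is one more tool, called as name(argument=value, ...), one argument or row to a line, values as JSON. play_rows: Moves the arm, as the interface text tells. Its arguments: {"type":"object","properties":{"deltas":{"type":"string"},"grip_force":{"type":"number"}},"required":["deltas"]}

```bash
mkdir -p pics
cat > h.py <<'E'
import numpy as np, cv2
from bench import *
def w(p,c):
    k=calibration(c); R=cv2.Rodrigues(np.array(k["rvec"],float))[0]
    return R.T@(np.array(p)-np.array(k["tvec"],float).ravel())
def snap(c,f=None):
    im=camera(c)
    if f: cv2.imwrite("pics/"+f,im[:,:,::-1])
    return im
def lm(names,c,n=1,fn=landmark_of):
    for x in names:
        for d in fn(x,c)[:n]: print(c,x,round(d["conf"],2),np.round(w(d["location"],c),4))
def st():
    s=get_state(); print({k:np.round(s[k],3).tolist() for k in("time_s","position","ee_rot","force","width","grip_force","joint_pos")})
E
python3 - <<'E'
from h import *
st(); print(nose_length if not callable(nose_length) else nose_length())
a=snap("top","top.png"); 
lm(["gauge","go","nogo","passtray","dish","crate","meter","mouse","jar"],"top")
lm(["c1_mid","c4_mid"],"top",9)
b=snap("side","side.png")
lm(["gauge","go","nogo","passtray","dish","crate"],"side")
lm(["c1_mid"],"side",9)
E
```

```text
{'time_s': 0.0, 'position': [0.175, -0.599, 0.249], 'ee_rot': [-3.14, 0.0, 0.285], 'force': [0.225, -0.33, -0.905], 'width': 0.999, 'grip_force': 0.0, 'joint_pos': [1.32, 0.69, -0.195, 1.566, 0.157, 0.902, -0.215]}
0.011
top gauge 0.59 [0.4848 0.0362 0.0008]
top go 0.62 [0.4854 0.0186 0.0268]
top nogo 0.59 [0.4833 0.0623 0.0284]
top passtray 0.69 [ 4.449e-01 -3.431e-01  1.000e-04]
top dish 0.6 [ 0.447   0.3313 -0.0009]
top crate 0.56 [ 0.6519 -0.0058  0.0024]
top meter 0.74 [ 0.8066  0.0173 -0.    ]
top mouse 0.73 [0.659  0.3277 0.0022]
top jar 0.62 [ 0.6512 -0.2842  0.002 ]
top c1_mid 0.92 [0.6484 0.1228 0.0378]
top c1_mid 0.78 [0.3698 0.084  0.0343]
top c1_mid 0.61 [0.7883 0.2217 0.0359]
top c4_mid 0.88 [ 0.4675 -0.1415  0.0335]
top c4_mid 0.87 [ 0.6796 -0.0792  0.0393]
side gauge 0.98 [ 0.489   0.0365 -0.0027]
side go 0.77 [0.4876 0.0095 0.027 ]
side nogo 0.73 [0.4867 0.0659 0.0248]
side passtray 0.63 [ 0.4455 -0.3426 -0.0024]
side dish 0.97 [ 4.505e-01  3.227e-01 -3.000e-04]
side crate 0.57 [ 0.6523 -0.01   -0.0034]
side c1_mid 0.82 [0.7897 0.2224 0.0333]
side c1_mid 0.77 [0.3779 0.0849 0.0326]
side c1_mid 0.6 [0.6451 0.1198 0.0414]
```

View pics/top.png

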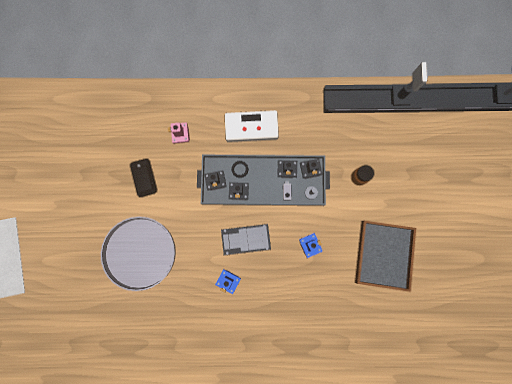

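View pics/side.png

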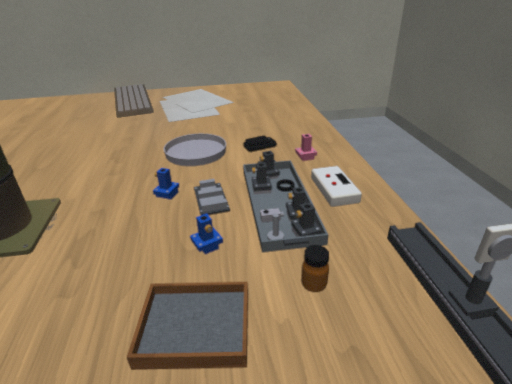

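The top view shows four carriers, at px (215,181), (238,191), (288,169) and (311,168). The gauge is at (246,239) and turned about 90°, the dish is on the left and the pass tray on the right. I'll move the wrist camera over the crate next.

play_rows(
  deltas="0 0 -0.3 0 0 0.82 -1;0 0 -0.3 0 0 0.82 -1;0.55 -0.92 -0.15 0 0 0 -1;0.55 -0.92 -0.15 0 0 0 -1;0.55 -0.92 -0.15 0 0 0 -1;0.55 -0.92 -0.15 0 0 0 -1;0.55 -0.92 -0.15 0 0 0 -1;0.55 -0.92 -0.15 0 0 0 -1;0.55 -0.92 -0.15 0 0 0 -1",
)

```text
time_s: 2.12
position: [0.3694, -0.2766, 0.3328]
ee_rot: [3.141, -0.001, -0.001]
force: [0.9, -0.0, 0.0]
width: 1.002
grip_force: 0.0
```

play_rows(
  deltas="0.55 -0.92 -0.15 0 0 0 -1;0.55 -0.92 -0.15 0 0 0 -1;0.55 -0.92 -0.15 0 0 0 -1;0.55 -0.92 -0.15 0 0 0 -1;0.55 -0.92 -0.15 0 0 0 -1;0.55 -0.92 -0.15 0 0 0 -1;0 0 0 0 0 0 -1",
)

```text
time_s: 3.0
position: [0.5357, 0.003, 0.3776]
ee_rot: [-3.138, -0.002, 0.007]
force: [-1.5, -0.1, -0.4]
width: 0.998
grip_force: 0.0
```

Run:
```python
from h import *
st(); im=snap("wrist","w1.png")
lm(["gauge","go","nogo","crate"],"wrist")
lm(["c1_mid","c2_mid","c3_mid","c4_mid","c5_mid"],"wrist",9)
lm(["lensring_mid","crossclamp_mid","pedpost_mid"],"wrist")
print(w([0,0,0],"wrist"))
```

```text
{'time_s': 3.0, 'position': [0.536, 0.003, 0.378], 'ee_rot': [-3.138, -0.002, 0.007], 'force': [-1.499, -0.129, -0.383], 'width': 0.998, 'grip_force': 0.0, 'joint_pos': [0.041, 0.429, -0.203, 1.648, 0.093, 1.071, -1.752]}
wrist gauge 0.81 [ 0.4842  0.027  -0.0005]
wrist go 0.65 [0.4858 0.0018 0.0244]
wrist nogo 0.57 [0.4841 0.0542 0.0258]
wrist crate 0.66 [ 0.6512 -0.0238 -0.0046]
wrist c1_mid 0.76 [0.3769 0.0741 0.0357]
wrist c1_mid 0.67 [0.6525 0.1122 0.0391]
wrist c2_mid 0.73 [0.6197 0.0438 0.0368]
wrist c2_mid 0.49 [ 0.6498 -0.0226 -0.0014]
wrist c4_mid 0.98 [ 0.6759 -0.0912  0.0411]
wrist c4_mid 0.63 [ 0.6085 -0.1516  0.0308]
wrist c4_mid 0.6 [ 0.4656 -0.1499  0.0378]
wrist c4_mid 0.48 [0.6184 0.0431 0.0367]
wrist c5_mid 0.65 [ 0.6799 -0.1541  0.0399]
wrist c5_mid 0.4 [ 0.6746 -0.0935  0.04  ]
wrist lensring_mid 0.9 [0.6826 0.0445 0.0071]
wrist crossclamp_mid 0.89 [ 0.6068 -0.0894  0.0111]
wrist pedpost_mid 0.73 [ 0.6159 -0.1521  0.0326]
[ 0.61518589 -0.00192803  0.51153632]
```

View pics/w1.png

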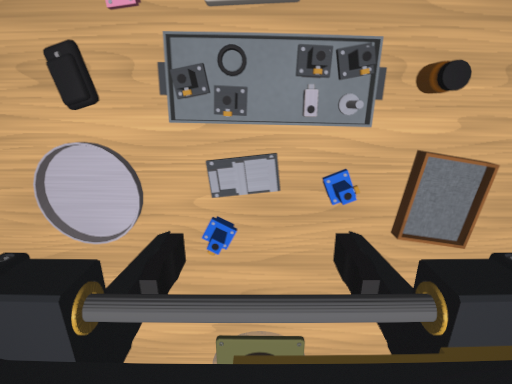

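The wrist view shows the four carriers standing with their thumbscrews toward the robot, so carrier +y is roughly world −x. c3 is absent and the gauge is tilted slightly. I'll go close over the gauge.

play_rows(
  deltas="-0.225 -0.13 0.9 0 0 0 -1;-0.225 -0.13 0.9 0 0 0 -1;-0.225 -0.13 0.9 0 0 0 -1;-0.225 -0.13 0.9 0 0 0 -1;0 0 0 0 0 0 -1;0 0 0 0 0 0 -1",
)

```text
time_s: 4.4
position: [0.4906, 0.0237, 0.1985]
ee_rot: [-3.141, -0.003, -0.002]
force: [0.4, 0.2, 0.3]
width: 1.002
grip_force: 0.0
```

Run:
```python
from h import *
st(); im=snap("wrist")
lm(["gauge","go","nogo"],"wrist")
cv2.imwrite("pics/w2.png",cv2.resize(im[60:300,120:400,::-1],None,fx=2.5,fy=2.5))
```

```text
{'time_s': 4.4, 'position': [0.491, 0.024, 0.198], 'ee_rot': [-3.141, -0.003, -0.002], 'force': [0.393, 0.207, 0.297], 'width': 1.002, 'grip_force': 0.0, 'joint_pos': [-0.041, 0.599, -0.159, 2.019, 0.177, 0.534, -1.898]}
wrist gauge 0.61 [4.924e-01 3.540e-02 4.000e-04]
wrist go 0.84 [0.4915 0.0064 0.0242]
wrist nogo 0.73 [0.4864 0.0648 0.024 ]
```

View pics/w2.png

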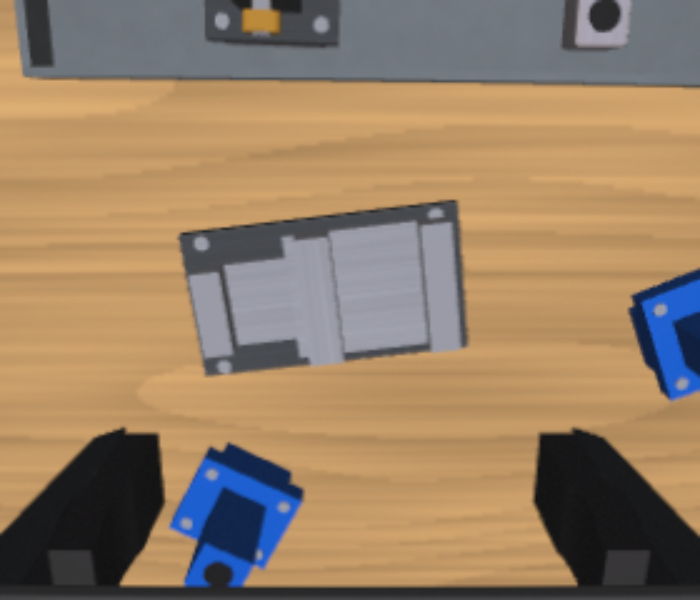

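The gauge fills the close-up: plate corners at about (180,233), (457,201), (467,346) and (206,376) in the crop. The NO-GO side, with the short outer wall, is on the left, and the tilt is about 5°.

```bash
cat > g.py <<'E'
from h import *
from scipy.optimize import least_squares
k=calibration("wrist"); f=192/np.tan(np.radians(k["vertical_fov"])/2)
K=np.array([[f,0,k["cx"]],[0,f,k["cy"]],[0,0,1]]); D=np.array(k["dist"])
P=[(-66,-36,8),(-66,36,8),(66,36,8),(66,-36,8),(-60,-30,26),(-60,30,26),(-46,30,26),(-46,-30,26),(-5,-30,26),(-5,30,26),(11,30,26),(60,-20,26),(60,20,26),(46,20,26),(46,-20,26)]
U=[(457,201),(467,346),(206,376),(180,233),(453,222),(463,348),(427,350),(421,225),(329,237),(343,362),(310,365),(189,275),(206,361),(233,357),(216,272)]
P=np.array(P)/1e3; U=np.array(U)/2.5+[120,60]
def pw(v):
    c,s=np.cos(v[2]),np.sin(v[2]); return np.c_[v[0]+c*P[:,0]-s*P[:,1],v[1]+s*P[:,0]+c*P[:,1],P[:,2]]
def r(v): return (cv2.projectPoints(pw(v),np.array(k["rvec"],float),np.array(k["tvec"],float),K,D)[0][:,0]-U).ravel()
s=least_squares(r,[.487,.036,1.5],loss="soft_l1"); v=s.x
print(v,np.degrees(v[2])-90); print(np.round(s.fun.reshape(-1,2),1).tolist() if s.fun.size==30 else s.cost)
for n,x in(("go",-.0255),("nogo",.0285)): print(n,v[0]+np.cos(v[2])*x,v[1]+np.sin(v[2])*x)
E
python3 g.py
```

```text
[0.48723374 0.03403346 1.68856552] 6.74767771711447
[[0.5, -0.2], [0.8, 0.4], [-0.4, 0.4], [-1.1, 0.7], [-0.4, -0.4], [-0.5, 0.4], [1.9, 0.9], [-0.3, -0.1], [-0.4, -0.4], [0.6, 0.1], [0.3, 0.5], [-0.5, 0.1], [-0.8, -1.2], [0.2, -0.9], [1.0, -0.2]]
go 0.4902299181022334 0.008710090449486105
nogo 0.4838850721737102 0.06233604433511226
```

play_rows(
  deltas="0.77 -0.47 0 0 0 0 -0.2;0.77 -0.47 0 0 0 0 -0.2;0.77 -0.47 0 0 0 0 -0.2;0.77 -0.47 0 0 0 0 -0.2;0 0 0 0 0 0 -0.2;0 0 0 0 0 0 -0.2",
)

```text
time_s: 5.35
position: [0.6426, 0.1166, 0.1975]
ee_rot: [3.141, 0.001, -0.002]
force: [0.6, -0.6, 0.1]
width: 0.6
grip_force: 0.0
```

```bash
cat > fit.py <<'E'
from h import *
from scipy.optimize import minimize
def box(a,b,c,d,e,g): return np.array([(x,y,z) for x in(a,b) for y in(c,d) for z in(e,g)])/1e3
BX=[box(-27,27,-23,23,12,24),box(-16,16,-23,23,0,12),box(-12,12,-12,12,24,72),box(-3,3,12,23,55,61)]
def render(v,k,z0=.004):
    f=192/np.tan(np.radians(k["vertical_fov"])/2)
    K=np.array([[f,0,k["cx"]],[0,f,k["cy"]],[0,0,1]]); m=np.zeros((384,512),np.uint8)
    c,s=np.cos(v[2]),np.sin(v[2])
    for B in BX:
        Q=np.c_[v[0]+c*B[:,0]-s*B[:,1],v[1]+s*B[:,0]+c*B[:,1],B[:,2]+z0]
        u=cv2.projectPoints(Q,np.array(k["rvec"],float),np.array(k["tvec"],float),K,np.array(k["dist"]))[0]
        cv2.fillConvexPoly(m,cv2.convexHull(np.round(u*16).astype(np.int32)),1,shift=4)
    return m>0
def fit(name,x,y,yaw=-np.pi/2,cam="wrist",f=None):
    st(); im=snap(cam,f); k=calibration(cam); best=None; r0=render((x,y,yaw),k)
    for o in outline_of(name,cam):
        m=o["pixels"]; i=(m&r0).sum()/max(1,(m|r0).sum())
        if best is None or i>best[0]: best=(i,m,o["conf"])
    if best is None or best[0]<.05: print("no mask",best and best[0]); lm([name],cam,9); return
    m=best[1]; L=lambda v:1-(m&render(v,k)).sum()/(m|render(v,k)).sum()
    s=min((minimize(L,(x,y,yaw+a),method="Nelder-Mead",options=dict(initial_simplex=np.array([(x,y,yaw+a),(x+.01,y,yaw+a),(x,y+.01,yaw+a),(x,y,yaw+a+.15)]))) for a in(-.25,0,.25)),key=lambda s:s.fun)
    print(name,"conf",best[2],"pose",np.round(s.x,4),"tilt deg",round(np.degrees(s.x[2]-yaw),1),"IoU",round(1-s.fun,3)); lm([name],cam,2)
    p=get_state()["position"]; print("d world",np.round(s.x[:2]-p[:2],4))
E
python3 -c "
from fit import *
fit('c1_mid',.65,.117,f='w3.png')"
```

```text
{'time_s': 5.35, 'position': [0.643, 0.117, 0.197], 'ee_rot': [3.141, 0.001, -0.002], 'force': [0.58, -0.637, 0.104], 'width': 0.6, 'grip_force': 0.0, 'joint_pos': [-0.171, 0.786, -0.151, 1.525, 0.144, 0.842, -1.947]}
c1_mid conf 0.74 pose [ 0.6509  0.1189 -1.391 ] tilt deg 10.3 IoU 0.924
wrist c1_mid 0.81 [0.7866 0.2202 0.0342]
wrist c1_mid 0.74 [0.3771 0.0779 0.0355]
d world [0.0086 0.0028]
```

View pics/w3.png

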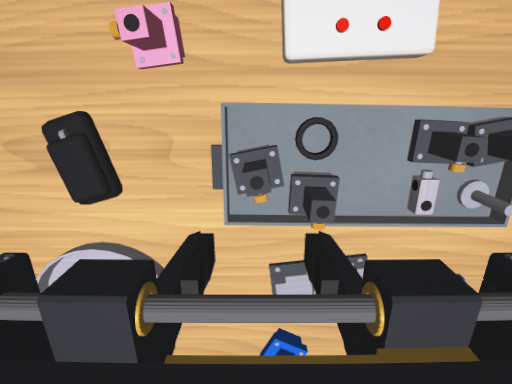

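The close-up shows c1 at (256,170), and the model fit gives pose (0.651, 0.119) with a 10° tilt. Next is the grasp.

play_rows(
  deltas="0.17 -0.06 0.3 0 0 0 -0.2;0 0 0.2 0 0 -0.52 -0.2;0 0 0.2 0 0 -0.51 -0.2;0 0 0.7 0 0 0 -0.2;0 0 0.7 0 0 0 -0.2;0 0 0.6 0 0 0 -0.2;0 0 0.2 0 0 0 -0.2;0 0 0 0 0 0 -0.2",
  grip_force=25,
)

```text
time_s: 6.5
position: [0.6515, 0.1204, 0.0516]
ee_rot: [3.141, 0.001, 0.178]
force: [0.4, -0.4, 0.2]
width: 0.597
grip_force: 0.0
```

play_rows(
  deltas="0 0 0 0 0 0 0.3;0 0 0 0 0 0 0.8;0 0 0 0 0 0 0.8;0 0 0 0 0 0 0.8;0 0 0 0 0 0 0.8;0 0 0 0 0 0 0.8",
  grip_force=25,
)

```text
time_s: 7.25
position: [0.6522, 0.1203, 0.0529]
ee_rot: [3.141, -0.001, 0.178]
force: [-0.5, -1.1, 6.1]
width: 0.274
grip_force: 24.8
```

play_rows(
  deltas="0 0 -0.4 0 0 0 0.8;0 0 -0.8 0 0 0 0.8;0 0 -0.8 0 0 0.34 0.8;-0.87 0.46 0 0 0 0 0.8;-0.87 0.46 0 0 0 0 0.8;-0.87 0.46 0 0 0 0 0.8;-0.87 0.46 0 0 0 0 0.8;0 0 0 0 0 0 0.8;0 0 0 0 0 0 0.8",
)

```text
time_s: 8.38
position: [0.4909, 0.009, 0.1529]
ee_rot: [-3.141, -0.002, 0.119]
force: [-0.7, 0.6, -1.6]
width: 0.269
grip_force: 24.9
```

```bash
cat > d.py <<'E'
from h import *
import sys
from scipy.spatial.transform import Rotation as R
def to(x,y,z,yaw):
    s=get_state(); T=R.from_euler("xyz",s["ee_rot"]); a=s["ee_rot"][2]
    d=np.array([x,y,z])-s["position"]; c,sn=np.cos(a),np.sin(a); c2,s2=np.cos(yaw),np.sin(yaw)
    print("units before turn",np.round(np.array([c*d[0]+sn*d[1],sn*d[0]-c*d[1],-d[2]])/.05,2),"after turn",np.round(np.array([c2*d[0]+s2*d[1],s2*d[0]-c2*d[1],-d[2]])/.05,2),"turn",round(-np.degrees(yaw-a)/10,2))
if __name__=="__main__": st(); to(*map(float,sys.argv[1:5]))
E
python3 d.py .4902 .0087 .074 .118
python3 -c "
from h import *
snap('wrist','w4.png')"
```

```text
{'time_s': 8.375, 'position': [0.491, 0.009, 0.153], 'ee_rot': [-3.141, -0.002, 0.119], 'force': [-0.679, 0.615, -1.579], 'width': 0.269, 'grip_force': 24.864, 'joint_pos': [-0.01, 0.68, -0.163, 2.057, 0.251, 0.421, -1.819]}
units before turn [-0.01  0.    1.58] after turn [-0.01  0.    1.58] turn 0.01
```

View pics/w4.png

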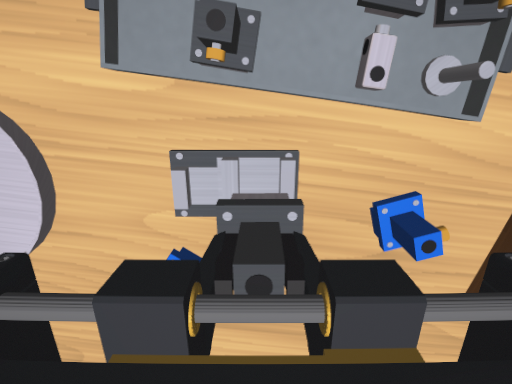

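The carrier is held level with its plate parallel to the gauge, over the GO channel at px (260,170). I'll lower it gently.

play_rows(
  deltas="0 0 0.5 0 0 0 0.8;0 0 0.5 0 0 0 0.8;0 0 0.36 0 0 0 0.8;0 0 0.1 0 0 0 0.8;0 0 0.04 0 0 0 0.8;0 0 0.04 0 0 0 0.8;0 0 0.04 0 0 0 0.8;0 0 0.04 0 0 0 0.8",
)

```text
time_s: 9.43
position: [0.4901, 0.0085, 0.0714]
ee_rot: [3.142, -0.001, 0.119]
force: [-0.2, -0.1, -1.8]
width: 0.272
grip_force: 24.9
```

play_rows(
  deltas="0 0 0.06 0 0 0 0.8;0 0 0.06 0 0 0 0.8;0 0 0.03 0 0 0 0.8;0 0 0.03 0 0 0 0.8;0 0 0.02 0 0 0 0.8;0 0 0 0 0 0 0.8",
)

```text
time_s: 10.18
position: [0.4897, 0.0081, 0.0625]
ee_rot: [3.141, -0.001, 0.119]
force: [-2.9, -1.0, 13.8]
width: 0.271
grip_force: 25.0
```

play_rows(
  deltas="0 0 -0.3 0 0 0 0.8;0 0 -0.3 0 0 0 0.8;0 -0.54 0 0 0 0 0.8;0 -0.54 0 0 0 0 0.8;0 0 0.15 0 0 0 0.8;0 0 0.1 0 0 0 0.8;0 0 0.05 0 0 0 0.8;0 0 0.03 0 0 0 0.8;0 0 0.03 0 0 0 0.8;0 0 0.03 0 0 0 0.8",
)

```text
time_s: 11.42
position: [0.4836, 0.062, 0.0737]
ee_rot: [3.141, -0.002, 0.119]
force: [-3.6, 2.8, 28.3]
width: 0.272
grip_force: 25.1
```

play_rows(
  deltas="0 0 -0.3 0 0 0 0.8;0 0 -0.6 0 0 0 0.8;0 0.3 -0.6 0 0 0 0.8;-0.25 0.85 0 0 0 0 0.8;-0.25 0.85 0 0 0 0 0.8;-0.25 0.85 0 0 0 0 0.8;-0.25 0.85 0 0 0 0 0.8;-0.25 0.85 0 0 0 0 0.8;-0.25 0.85 0 0 0 0 0.8;-0.22 0.85 0 0 0 0 0.8",
)

```text
time_s: 12.68
position: [0.4343, -0.2602, 0.147]
ee_rot: [3.141, 0.0, 0.118]
force: [1.9, -0.8, -1.5]
width: 0.271
grip_force: 24.8
```

play_rows(
  deltas="0 0.85 0 0 0 0 0.8;0 0.85 0 0 0 0 0.8;0 0 0.4 0 0 0 0.8;0 0 0.6 0 0 0 0.8;0 0 0.5 0 0 0 0.8;0 0 0.1 0 0 0 0.8;0 0 0 0 0 0 0.8",
)

```text
time_s: 13.55
position: [0.4452, -0.343, 0.0671]
ee_rot: [3.141, 0.0, 0.119]
force: [0.2, -0.1, -0.9]
width: 0.273
grip_force: 24.8
```

```bash
python3 d.py .445 -.343 .059 .118
```

```text
{'time_s': 13.55, 'position': [0.445, -0.343, 0.067], 'ee_rot': [3.141, 0.0, 0.119], 'force': [0.25, -0.08, -0.924], 'width': 0.273, 'grip_force': 24.845, 'joint_pos': [0.704, 0.889, -0.222, 1.882, 0.435, 0.418, -1.291]}
units before turn [-0.   -0.    0.16] after turn [-0.   -0.    0.16] turn 0.0
```

play_rows(
  deltas="0 0 0.08 0 0 0 0.8;0 0 0.06 0 0 0 0.8;0 0 0.02 0 0 0 0.8;0 0 0 0 0 0 0.3;0 0 0 0 0 0 -0.2;0 0 0 0 0 0 -0.2;0 0 -0.4 0 0 0 -0.2;0 0 -0.8 0 0 0 -0.2;0 0 -0.8 0 0 0 -0.2;0 0 -0.8 0 0 0.68 -0.2",
)

```text
time_s: 14.8
position: [0.4449, -0.3428, 0.2]
ee_rot: [-3.141, -0.0, -0.003]
force: [0.1, -0.2, 0.4]
width: 0.599
grip_force: 0.0
```

play_rows(
  deltas="0.38 -0.87 0 0 0 0 -0.2;0.38 -0.87 0 0 0 0 -0.2;0.38 -0.87 0 0 0 0 -0.2;0.38 -0.87 0 0 0 0 -0.2;0.38 -0.87 0 0 0 0 -0.2;0.38 -0.87 0 0 0 0 -0.2;0.38 -0.87 0 0 0 0 -0.2;0.38 -0.87 0 0 0 0 -0.2;0.38 -0.87 0 0 0 0 -0.2;0 0 0 0 0 0 -0.2",
)

```text
time_s: 16.05
position: [0.6169, 0.0549, 0.1989]
ee_rot: [-3.137, -0.002, 0.008]
force: [0.0, -0.8, -0.2]
width: 0.603
grip_force: 0.0
```

```bash
python3 -c "
from fit import *
fit('c2_mid',.619,.05,f='w5.png'); snap('top','t2.png'); lm(['c2_mid','c4_mid'],'top',9)"
```

```text
{'time_s': 16.05, 'position': [0.617, 0.055, 0.199], 'ee_rot': [-3.137, -0.002, 0.008], 'force': [0.047, -0.843, -0.159], 'width': 0.603, 'grip_force': 0.0, 'joint_pos': [-0.028, 0.745, -0.239, 1.634, 0.223, 0.787, -1.927]}
c2_mid conf 0.58 pose [ 0.6454  0.0424 -1.5352] tilt deg 2.0 IoU 0.924
wrist c2_mid 0.67 [0.6442 0.0395 0.0394]
d world [ 0.0298 -0.0048]
top c2_mid 0.35 [6.559e-01 3.271e-01 4.000e-04]
top c2_mid 0.22 [ 0.6523 -0.2822 -0.001 ]
top c4_mid 0.77 [ 0.4705 -0.1417  0.0336]
top c4_mid 0.52 [ 0.6814 -0.0804  0.0401]
```

View pics/w5.png

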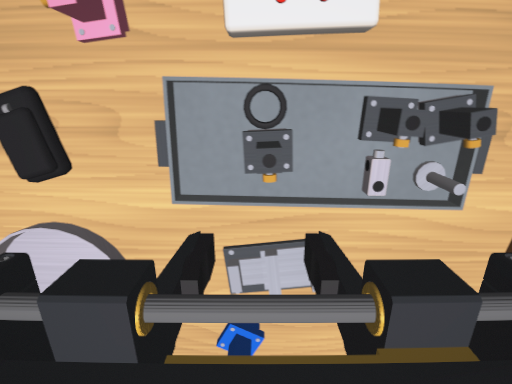

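c2, at px (268,150), has been knocked to (0.645, 0.042) and still stands upright next to the lens ring. I'll grasp it there.

play_rows(
  deltas="0.6 0.1 0.3 0 0 0 -0.2;0 0 0.4 0 0 -0.2 -0.2;0 0 0.7 0 0 0 -0.2;0 0 0.7 0 0 0 -0.2;0 0 0.6 0 0 0 -0.2;0 0 0.2 0 0 0 -0.2;0 0 0.05 0 0 0 -0.2;0 0 0 0 0 0 -0.2",
)

```text
time_s: 17.35
position: [0.6469, 0.0436, 0.0523]
ee_rot: [-3.142, -0.002, 0.035]
force: [-0.2, 0.1, 0.4]
width: 0.6
grip_force: 0.0
```

play_rows(
  deltas="0 0 0 0 0 0 0.3;0 0 0 0 0 0 0.8;0 0 0 0 0 0 0.8;0 0 0 0 0 0 0.8;0 0 0 0 0 0 0.8;0 0 0 0 0 0 0.8",
)

```text
time_s: 18.1
position: [0.6465, 0.0446, 0.0516]
ee_rot: [-3.141, -0.001, 0.036]
force: [-0.4, 2.7, 4.4]
width: 0.267
grip_force: 24.9
```

```bash
python3 d.py .4902 .0087 .1525 .118
```

```text
{'time_s': 18.1, 'position': [0.647, 0.045, 0.052], 'ee_rot': [-3.141, -0.001, 0.036], 'force': [-0.368, 2.712, 4.396], 'width': 0.267, 'grip_force': 24.929, 'joint_pos': [-0.038, 0.981, -0.191, 1.612, 0.293, 0.575, -1.928]}
units before turn [-3.15  0.61 -2.02] after turn [-3.19  0.34 -2.02] turn -0.47
```

play_rows(
  deltas="0 0 -0.5 0 0 0 0.8;0 0 -0.8 0 0 0 0.8;0 0 -0.72 0 0 -0.47 0.8;-0.8 0.085 0 0 0 0 0.8;-0.8 0.085 0 0 0 0 0.8;-0.8 0.085 0 0 0 0 0.8;-0.79 0.085 0.5 0 0 0 0.8;0 0 0.5 0 0 0 0.8;0 0 0.3 0 0 0 0.8;0 0 0 0 0 0 0.8",
)

```text
time_s: 19.35
position: [0.4884, 0.0073, 0.0861]
ee_rot: [3.14, 0.004, 0.117]
force: [-0.3, 0.2, -1.8]
width: 0.269
grip_force: 24.9
```

```bash
python3 d.py .4902 .0085 .075 .118
```

```text
{'time_s': 19.35, 'position': [0.488, 0.007, 0.086], 'ee_rot': [3.14, 0.004, 0.117], 'force': [-0.34, 0.24, -1.782], 'width': 0.269, 'grip_force': 24.929, 'joint_pos': [-0.028, 0.807, -0.135, 2.095, 0.382, 0.267, -1.945]}
units before turn [ 0.04 -0.02  0.22] after turn [ 0.04 -0.02  0.22] turn -0.01
```

play_rows(
  deltas="0.03 -0.02 0.1 0 0 0 0.8;0 0 0.08 0 0 0 0.8;0 0 0.04 0 0 0 0.8;0 0 0.03 0 0 0 0.8;0 0 0.03 0 0 0 0.8;0 0 0.02 0 0 0 0.8;0 0 0 0 0 0 0.8",
)

```text
time_s: 20.23
position: [0.4912, 0.0096, 0.0733]
ee_rot: [3.141, -0.001, 0.118]
force: [-1.8, 0.7, 10.3]
width: 0.274
grip_force: 24.9
```

play_rows(
  deltas="0 0.02 0.01 0 0 0 0.8;0 0.02 0.01 0 0 0 0.8;0 0 0.01 0 0 0 0.8",
)

```text
time_s: 20.6
position: [0.4913, 0.0095, 0.073]
ee_rot: [-3.14, -0.002, 0.12]
force: [-5.9, 4.7, 30.6]
width: 0.266
grip_force: 25.0
```

play_rows(
  deltas="0 0 -0.3 0 0 0 0.8;0 0 -0.5 0 0 0.34 0.8;0 0 -0.55 0 0 0.34 0.8;0 -0.9 0 0 0 0 0.8;0 -0.9 0 0 0 0 0.8;0 -0.9 0 0 0 0 0.8;0 -0.9 0 0 0 0 0.8;0 -0.9 0 0 0 0 0.8;0 -0.9 0 0 0 0 0.8;0 -0.9 0 0 0 0 0.8",
)

```text
time_s: 21.85
position: [0.4916, 0.3234, 0.1383]
ee_rot: [3.141, 0.0, -0.002]
force: [0.9, 0.4, -1.7]
width: 0.271
grip_force: 25.0
```

play_rows(
  deltas="0 0 0.3 0 0 0 0.8;0 0 0.8 0 0 0 0.8;0 0 0.5 0 0 0 0.8;0 0 0 0 0 0 0.8",
)

```text
time_s: 22.35
position: [0.4905, 0.3202, 0.0563]
ee_rot: [3.138, 0.004, -0.002]
force: [1.0, -0.5, -2.6]
width: 0.269
grip_force: 25.0
```

```bash
python3 d.py .488 .327 .0526 0;  python3 -c "
from h import *
snap('wrist'); lm(['dish'],'wrist'); snap('top'); lm(['dish'],'top')"
```

```text
{'time_s': 22.35, 'position': [0.49, 0.32, 0.056], 'ee_rot': [3.138, 0.004, -0.002], 'force': [0.975, -0.534, -2.582], 'width': 0.269, 'grip_force': 24.988, 'joint_pos': [-0.605, 0.92, -0.092, 1.809, 0.179, 0.426, -2.398]}
units before turn [-0.05 -0.14  0.07] after turn [-0.05 -0.14  0.07] turn -0.01
top dish 0.98 [ 0.4454  0.3311 -0.0017]
```

play_rows(
  deltas="0 0 0.05 0 0 0 0.8;0 0 0.04 0 0 0 0.8;0 0 0.02 0 0 0 0.8;0 0 0 0 0 0 0.3;0 0 0 0 0 0 -0.2;0 0 0 0 0 0 -0.2;0 0 -0.5 0 0 0 -0.2;0 0 -0.8 0 0 0 -0.2;0 0 -0.8 0 0 0 -0.2;0 0 -0.8 0 0 0 -0.2",
)

```text
time_s: 23.8
position: [0.4916, 0.3223, 0.1991]
ee_rot: [3.141, -0.0, -0.001]
force: [0.5, 0.5, 0.3]
width: 0.601
grip_force: 0.0
```

play_rows(
  deltas="0.41 0.9 0 0 0 0 -0.2;0.41 0.9 0 0 0 0 -0.2;0.41 0.9 0 0 0 0 -0.2;0.41 0.9 0 0 0 0 -0.2;0.41 0.9 0 0 0 0 -0.2;0.41 0.9 0 0 0 0 -0.2;0.41 0.9 0 0 0 0 -0.2;0.41 0.9 0 0 0 0 -0.2;0.41 0.9 0 0 0 0 -0.2;0 0 0 0 0 0 -0.2",
)

```text
time_s: 25.05
position: [0.6762, -0.0897, 0.1973]
ee_rot: [3.137, -0.001, -0.01]
force: [-0.2, 0.3, -0.3]
width: 0.603
grip_force: 0.0
```

```bash
python3 -c "
from fit import *
fit('c4_mid',.680,-.084,f='w6.png'); snap('top','t3.png'); lm(['c2_mid'],'top',3);lm(['c1_mid'],'top',9)"
```

```text
{'time_s': 25.05, 'position': [0.676, -0.09, 0.197], 'ee_rot': [3.137, -0.001, -0.01], 'force': [-0.203, 0.296, -0.262], 'width': 0.603, 'grip_force': 0.0, 'joint_pos': [0.166, 0.827, -0.208, 1.425, 0.199, 0.909, -1.679]}
c4_mid conf 0.69 pose [ 0.6813 -0.0774 -1.6011] tilt deg -1.7 IoU 0.911
wrist c4_mid 0.95 [ 0.6802 -0.0756  0.0383]
wrist c4_mid 0.62 [ 0.4685 -0.134   0.0375]
d world [0.0062 0.0039]
top c2_mid 0.91 [0.4854 0.323  0.0398]
top c1_mid 0.93 [0.3709 0.0839 0.0366]
top c1_mid 0.59 [0.7843 0.221  0.035 ]
top c1_mid 0.45 [ 0.4368 -0.3437  0.0459]
```

View pics/w6.png

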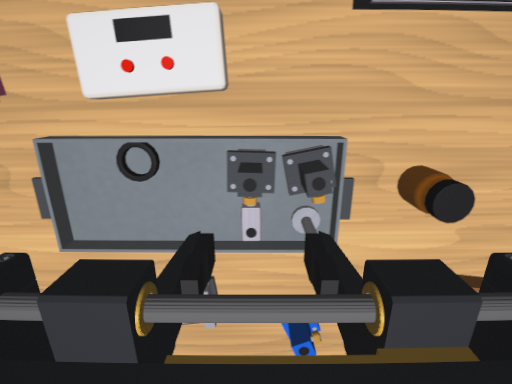

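View pics/t3.png

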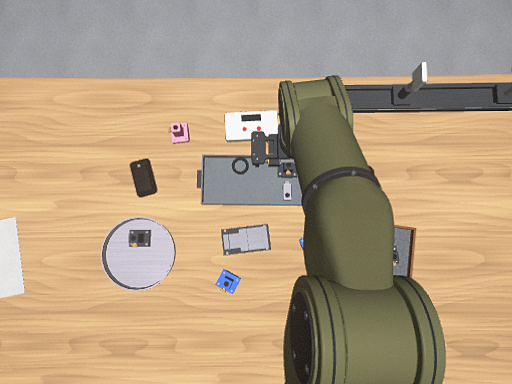

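The carrier in the dish stands fine. The arm was still settling during this last picture, so I'll measure again at rest.

```bash
sed -i 's/st(); im=snap(cam,f); k=calibration(cam);/st(); k=calibration(cam); im=snap(cam,f);/' fit.py; python3 -c "
from fit import *
fit('c4_mid',.680,-.084)"
```

```text
{'time_s': 25.35, 'position': [0.675, -0.081, 0.198], 'ee_rot': [-3.141, 0.0, 0.001], 'force': [0.299, -0.09, -0.153], 'width': 0.599, 'grip_force': 0.0, 'joint_pos': [0.159, 0.825, -0.214, 1.43, 0.198, 0.908, -1.68]}
c4_mid conf 0.85 pose [ 0.6824 -0.0821 -1.6067] tilt deg -2.1 IoU 0.934
wrist c4_mid 0.86 [ 0.6798 -0.082   0.0419]
wrist c4_mid 0.7 [ 0.4708 -0.1433  0.0355]
d world [ 0.0069 -0.0004]
```

play_rows(
  deltas="0.14 0.01 0.2 0 0 0 0;0 0 0.4 0 0 0.2 0;0 0 0.7 0 0 0 0;0 0 0.7 0 0 0 0;0 0 0.6 0 0 0 0;0 0 0.25 0 0 0 0;0 0 0.05 0 0 0 0;0 0 0 0 0 0 0",
)

```text
time_s: 26.5
position: [0.6835, -0.0834, 0.0536]
ee_rot: [3.142, -0.002, -0.036]
force: [0.2, 0.3, 0.6]
width: 0.5
grip_force: 0.0
```

play_rows(
  deltas="0 0 0 0 0 0 0.3;0 0 0 0 0 0 0.8;0 0 0 0 0 0 0.8;0 0 0 0 0 0 0.8;0 0 0 0 0 0 0.8;0 0 0 0 0 0 0.8",
)

```text
time_s: 27.25
position: [0.6833, -0.083, 0.0535]
ee_rot: [-3.141, -0.001, -0.036]
force: [-0.6, 1.6, 5.5]
width: 0.272
grip_force: 24.7
```

```bash
python3 d.py .4902 .0085 .1525 .118
```

```text
{'time_s': 27.25, 'position': [0.683, -0.083, 0.054], 'ee_rot': [-3.141, -0.001, -0.036], 'force': [-0.617, 1.572, 5.455], 'width': 0.272, 'grip_force': 24.721, 'joint_pos': [0.139, 1.018, -0.17, 1.475, 0.233, 0.668, -1.742]}
units before turn [-3.92 -1.69 -1.98] after turn [-3.62 -2.27 -1.98] turn -0.88
```

play_rows(
  deltas="0 0 -0.5 0 0 0 0.8;0 0 -0.75 0 0 0 0.8;0 0 -0.73 0 0 -0.88 0.8;-0.73 -0.45 0 0 0 0 0.8;-0.73 -0.45 0 0 0 0 0.8;-0.73 -0.45 0 0 0 0 0.8;-0.73 -0.45 0.4 0 0 0 0.8;-0.7 -0.47 0.5 0 0 0 0.8;0 0 0.38 0 0 0 0.8;0 0 0 0 0 0 0.8",
)

```text
time_s: 28.5
position: [0.4884, 0.0081, 0.0865]
ee_rot: [3.141, 0.003, 0.118]
force: [0.2, -0.8, -2.4]
width: 0.269
grip_force: 24.8
```

play_rows(
  deltas="0 0 0 0 0 0 0.8",
)

```text
time_s: 28.62
position: [0.4904, 0.0077, 0.088]
ee_rot: [3.141, -0.001, 0.116]
force: [0.8, 0.4, -2.4]
width: 0.268
grip_force: 24.8
```

```bash
python3 d.py .4902 .0085 .0755 .118
```

```text
{'time_s': 28.625, 'position': [0.49, 0.008, 0.088], 'ee_rot': [3.141, -0.001, 0.116], 'force': [0.837, 0.379, -2.388], 'width': 0.268, 'grip_force': 24.77, 'joint_pos': [-0.042, 0.803, -0.111, 2.093, 0.316, 0.26, -1.88]}
units before turn [-0.   -0.02  0.25] after turn [-0.   -0.02  0.25] turn -0.01
```

play_rows(
  deltas="0 -0.02 0.15 0 0 0 0.8;0 0 0.09 0 0 0 0.8;0 0 0.04 0 0 0 0.8;0 0 0.04 0 0 0 0.8;0 0 0.04 0 0 0 0.8",
)

```text
time_s: 29.25
position: [0.4895, 0.0091, 0.0696]
ee_rot: [3.142, -0.0, 0.117]
force: [-0.7, 0.4, -1.9]
width: 0.269
grip_force: 24.8
```

play_rows(
  deltas="0 0 0.06 0 0 0 0.8;0 0 0.03 0 0 0 0.8;0 0 0.03 0 0 0 0.8;0 0 0.03 0 0 0 0.8;0 0 0 0 0 0 0.8",
)

```text
time_s: 29.88
position: [0.4895, 0.0098, 0.0629]
ee_rot: [-3.141, -0.001, 0.118]
force: [0.1, 1.8, 7.2]
width: 0.27
grip_force: 25.0
```

play_rows(
  deltas="0 0 -0.25 0 0 0 0.8;0 0 -0.25 0 0 0 0.8;0 -0.53 0 0 0 0 0.8;0 -0.53 0 0 0 0 0.8;0 0 0 0 0 0 0.8;0 0 0 0 0 0 0.8",
)

```text
time_s: 30.62
position: [0.4834, 0.0608, 0.0876]
ee_rot: [3.141, -0.0, 0.116]
force: [1.1, 0.3, -1.8]
width: 0.27
grip_force: 25.0
```

```bash
python3 d.py .4839 .0622 .0755 .118
```

```text
{'time_s': 30.625, 'position': [0.483, 0.061, 0.088], 'ee_rot': [3.141, -0.0, 0.116], 'force': [1.067, 0.256, -1.807], 'width': 0.27, 'grip_force': 24.987, 'joint_pos': [-0.163, 0.802, -0.093, 2.103, 0.28, 0.249, -1.954]}
units before turn [ 0.01 -0.03  0.24] after turn [ 0.01 -0.03  0.24] turn -0.01
```

play_rows(
  deltas="0 -0.03 0.15 0 0 0 0.8;0 0 0.09 0 0 0 0.8;0 0 0.03 0 0 0 0.8;0 0 0.03 0 0 0 0.8;0 0 0.03 0 0 0 0.8",
)

```text
time_s: 31.25
position: [0.4832, 0.0633, 0.0706]
ee_rot: [3.142, -0.0, 0.117]
force: [0.3, -0.1, -1.9]
width: 0.27
grip_force: 25.0
```

It's entering NO-GO. I'll lower it fully home.

play_rows(
  deltas="0 0 0.05 0 0 0 0.8;0 0 0.04 0 0 0 0.8;0 0 0.03 0 0 0 0.8;0 0 0.03 0 0 0 0.8;0 0 0.02 0 0 0 0.8;0 0 0 0 0 0 0.8",
)

```text
time_s: 32.0
position: [0.4831, 0.0634, 0.0629]
ee_rot: [3.141, -0.001, 0.117]
force: [-1.3, 0.2, 6.0]
width: 0.267
grip_force: 25.0
```

```bash
python3 d.py .420 .365 .054 0
```

```text
{'time_s': 32.0, 'position': [0.483, 0.063, 0.063], 'ee_rot': [3.141, -0.001, 0.117], 'force': [-1.282, 0.161, 6.013], 'width': 0.267, 'grip_force': 24.988, 'joint_pos': [-0.182, 0.852, -0.07, 2.11, 0.287, 0.188, -1.964]}
units before turn [-0.55 -6.14  0.18] after turn [-1.26 -6.03  0.18] turn 0.67
```

play_rows(
  deltas="0 0 -0.4 0 0 0 0.8;0 0 -0.6 0 0 0 0.8;0 0 -0.6 0 0 0 0.8;-0.08 -0.87 0 0 0 0 0.8;-0.08 -0.87 0 0 0 0 0.8;-0.08 -0.87 0 0 0 0 0.8;-0.08 -0.87 0 0 0 0 0.8;-0.08 -0.87 0 0 0 0 0.8;-0.08 -0.87 0 0 0 0 0.8;-0.08 -0.87 0 0 0 0 0.8",
)

```text
time_s: 33.25
position: [0.4191, 0.3635, 0.142]
ee_rot: [3.141, 0.0, 0.117]
force: [0.3, -0.5, -2.4]
width: 0.268
grip_force: 25.0
```

play_rows(
  deltas="0 0 0.3 0 0 0 0.8;0 0 0.7 0 0 0 0.8;0 0 0.6 0 0 0 0.8;0 0 0 0 0 0 0.8",
)

```text
time_s: 33.75
position: [0.4184, 0.3601, 0.0601]
ee_rot: [3.137, 0.004, 0.117]
force: [0.5, -1.1, -2.7]
width: 0.272
grip_force: 25.0
```

```bash
python3 d.py .421 .365 .054 .117
```

```text
{'time_s': 33.75, 'position': [0.418, 0.36, 0.06], 'ee_rot': [3.137, 0.004, 0.117], 'force': [0.55, -1.106, -2.696], 'width': 0.272, 'grip_force': 24.987, 'joint_pos': [-0.763, 0.891, -0.054, 1.913, 0.125, 0.347, -2.368]}
units before turn [ 0.06 -0.09  0.12] after turn [ 0.06 -0.09  0.12] turn -0.0
```

play_rows(
  deltas="0.04 -0.05 0.07 0 0 0 0.8;0 0 0.05 0 0 0 0.8;0 0 0.03 0 0 0 0.8;0 0 0 0 0 0 0.3;0 0 0 0 0 0 0;0 0 0 0 0 0 0;0 0 -0.5 0 0 0 0;0 0 -0.8 0 0 0 0;0 0 -0.8 0 0 0.34 0;0 0 -0.8 0 0 0.34 0",
)

```text
time_s: 35.0
position: [0.4212, 0.365, 0.2011]
ee_rot: [-3.142, 0.0, -0.003]
force: [0.4, -0.0, -0.5]
width: 0.502
grip_force: 0.0
```

play_rows(
  deltas="0.47 0.93 0 0 0 0 0;0.47 0.93 0 0 0 0 0;0.47 0.93 0 0 0 0 0;0.47 0.93 0 0 0 0 0;0.47 0.93 0 0 0 0 0;0.47 0.93 0 0 0 0 0;0.47 0.93 0 0 0 0 0;0.47 0.93 0 0 0 0 0;0.47 0.93 0 0 0 0 0;0.47 0.93 0 0 0 0 0",
)

```text
time_s: 36.25
position: [0.6561, -0.1018, 0.1998]
ee_rot: [-3.141, 0.0, -0.001]
force: [0.8, 1.1, 1.2]
width: 0.498
grip_force: 0.0
```

play_rows(
  deltas="0.47 0.93 0 0 0 0 0;0 0 0 0 0 0 0;0 0 0 0 0 0 0;0 0 0 0 0 0 0",
)

```text
time_s: 36.75
position: [0.6788, -0.1443, 0.1998]
ee_rot: [-3.14, 0.001, 0.001]
force: [0.6, -0.9, -0.2]
width: 0.501
grip_force: 0.0
```

```bash
python3 -c "
from fit import *
fit('c5_mid',.680,-.150,-1.57+.2,f='w7.png'); snap('top'); lm(['c2_mid','c4_mid'],'top',9)"
```

```text
{'time_s': 36.75, 'position': [0.679, -0.144, 0.2], 'ee_rot': [-3.14, 0.001, 0.001], 'force': [0.612, -0.88, -0.241], 'width': 0.501, 'grip_force': 0.0, 'joint_pos': [0.221, 0.84, -0.158, 1.38, 0.145, 0.934, -1.541]}
c5_mid conf 0.59 pose [ 0.6829 -0.1474 -1.3794] tilt deg -0.5 IoU 0.916
wrist c5_mid 0.74 [ 0.6863 -0.1439  0.0415]
d world [ 0.0039 -0.0021]
top c2_mid 0.85 [0.4851 0.3269 0.0392]
top c4_mid 0.96 [0.4198 0.3667 0.0392]
top c4_mid 0.81 [ 0.4676 -0.1424  0.0342]
```

View pics/w7.png

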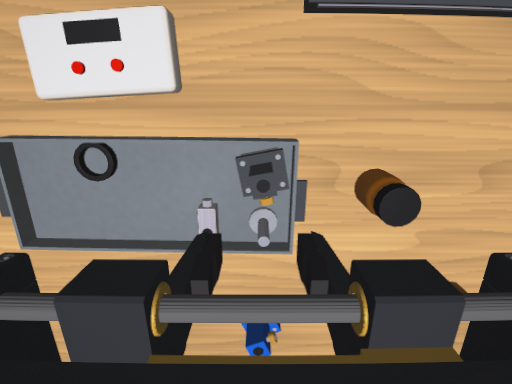

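c5 is at px (263,175), tilted 11° and clear of the pedestal post. I'll grasp it.

play_rows(
  deltas="0.08 0.04 0.2 0 0 0 0;0 0 0.3 0 0 -0.55 0;0 0 0.3 0 0 -0.55 0;0 0 0.7 0 0 0 0;0 0 0.7 0 0 0 0;0 0 0.5 0 0 0 0;0 0 0.22 0 0 0 0;0 0 0 0 0 0 0;0 0 0 0 0 0 0",
)

```text
time_s: 38.17
position: [0.6841, -0.1489, 0.0548]
ee_rot: [3.141, -0.002, 0.191]
force: [-0.5, 0.0, 1.4]
width: 0.503
grip_force: 0.0
```

play_rows(
  deltas="0 0 0 0 0 0 0.3;0 0 0 0 0 0 0.8;0 0 0 0 0 0 0.8;0 0 0 0 0 0 0.8;0 0 0 0 0 0 0.8;0 0 0 0 0 0 0.8",
)

```text
time_s: 38.92
position: [0.6835, -0.1484, 0.0544]
ee_rot: [-3.141, -0.001, 0.191]
force: [-0.7, 1.9, 5.7]
width: 0.271
grip_force: 24.9
```

```bash
python3 d.py .4902 .0085 .1525 .118
```

```text
{'time_s': 38.925, 'position': [0.684, -0.148, 0.054], 'ee_rot': [-3.141, -0.001, 0.191], 'force': [-0.717, 1.933, 5.702], 'width': 0.271, 'grip_force': 24.85, 'joint_pos': [0.235, 1.029, -0.178, 1.434, 0.238, 0.699, -1.421]}
units before turn [-3.2  -3.81 -1.96] after turn [-3.47 -3.57 -1.96] turn 0.42
```

play_rows(
  deltas="0 0 -0.5 0 0 0 0.8;0 0 -0.75 0 0 0 0.8;0 0 -0.71 0 0 0.42 0.8;-0.69 -0.71 0 0 0 0 0.8;-0.69 -0.71 0 0 0 0 0.8;-0.69 -0.71 0 0 0 0 0.8;-0.69 -0.71 0.4 0 0 0 0.8;-0.69 -0.71 0.5 0 0 0 0.8;0 0 0.38 0 0 0 0.8;0 0 0 0 0 0 0.8",
)

```text
time_s: 40.17
position: [0.4901, 0.0073, 0.0866]
ee_rot: [3.141, 0.003, 0.118]
force: [-0.3, -0.6, -2.3]
width: 0.271
grip_force: 24.9
```

play_rows(
  deltas="0 0 0 0 0 0 0.8;0 0 0 0 0 0 0.8",
)

```text
time_s: 40.42
position: [0.492, 0.0067, 0.0883]
ee_rot: [3.141, -0.002, 0.116]
force: [-0.3, 0.1, -2.4]
width: 0.267
grip_force: 24.9
```

```bash
python3 d.py .4902 .0085 .0764 .118
```

```text
{'time_s': 40.425, 'position': [0.492, 0.007, 0.088], 'ee_rot': [3.141, -0.002, 0.116], 'force': [-0.252, 0.137, -2.355], 'width': 0.267, 'grip_force': 24.872, 'joint_pos': [-0.062, 0.802, -0.075, 2.09, 0.218, 0.254, -1.78]}
units before turn [-0.03 -0.04  0.24] after turn [-0.03 -0.04  0.24] turn -0.01
```

play_rows(
  deltas="-0.03 -0.03 0.12 0 0 0 0.8;0 0 0.09 0 0 0 0.8;0 0 0.03 0 0 0 0.8;0 0 0.03 0 0 0 0.8;0 0 0.03 0 0 0 0.8;0 0 0 0 0 0 0.8",
)

```text
time_s: 41.18
position: [0.4895, 0.0093, 0.0754]
ee_rot: [3.142, -0.002, 0.118]
force: [-4.9, 1.3, 31.3]
width: 0.269
grip_force: 25.0
```

play_rows(
  deltas="0 0 -0.3 0 0 0 0.8;0 0 -0.6 0 0 0 0.8;0 0 -0.5 0 0 0 0.8;-0.1 -0.82 0 0 0 0 0.8;-0.1 -0.82 0 0 0 0 0.8;-0.1 -0.82 0 0 0 0 0.8;-0.1 -0.82 0 0 0 0 0.8;-0.1 -0.82 0 0 0 0 0.8;-0.1 -0.82 0 0 0 0 0.8;-0.08 -0.82 0 0 0 0 0.8",
)

```text
time_s: 42.42
position: [0.4215, 0.2909, 0.1427]
ee_rot: [3.141, 0.0, 0.117]
force: [0.7, 0.5, -1.7]
width: 0.271
grip_force: 25.0
```

play_rows(
  deltas="0 0 0.3 0 0 0 0.8;0 0 0.7 0 0 0 0.8;0 0 0.5 0 0 0 0.8;0 0 0 0 0 0 0.8;0 0 0 0 0 0 0.8",
)

```text
time_s: 43.05
position: [0.4225, 0.2892, 0.0682]
ee_rot: [3.141, -0.0, 0.116]
force: [-0.3, 0.1, -1.2]
width: 0.272
grip_force: 25.0
```

```bash
python3 d.py .422 .289 .0554 .117
```

```text
{'time_s': 43.05, 'position': [0.422, 0.289, 0.068], 'ee_rot': [3.141, -0.0, 0.116], 'force': [-0.281, 0.136, -1.196], 'width': 0.272, 'grip_force': 24.996, 'joint_pos': [-0.68, 0.853, -0.018, 2.038, 0.055, 0.251, -2.199]}
units before turn [-0.01  0.    0.26] after turn [-0.01  0.    0.26] turn -0.0
```

play_rows(
  deltas="0 0 0.15 0 0 0 0.8;0 0 0.07 0 0 0 0.8;0 0 0.04 0 0 0 0.8;0 0 0.02 0 0 0 0.8;0 0 0 0 0 0 0.3;0 0 0 0 0 0 0;0 0 0 0 0 0 0;0 0 -0.5 0 0 0 0;0 0 -0.9 0 0 0 0;0 0 -0.9 0 0 0 0",
)

```text
time_s: 44.3
position: [0.4218, 0.2895, 0.1696]
ee_rot: [3.141, 0.001, 0.117]
force: [-0.1, 0.4, -0.0]
width: 0.498
grip_force: 0.0
```

play_rows(
  deltas="0 0.8 -0.8 0 0 0 0;0 0.8 -0.8 0 0 0 0;0 0.8 0 0 0 0 0;0 0.8 0 0 0 0 0;0 0.8 0 0 0 0 0;0 0 0 0 0 0 0;0 0 0 0 0 0 0",
)

```text
time_s: 45.18
position: [0.4454, 0.0918, 0.2487]
ee_rot: [-3.141, -0.0, 0.118]
force: [0.0, 0.3, 0.5]
width: 0.498
grip_force: 0.0
```

```bash
python3 -c "
from h import *
st(); snap('side','s9.png'); lm(['c2_mid','c4_mid','c1_mid'],'side',9)
snap('top'); lm(['dish'],'top'); lm(['c2_mid','c4_mid','c5_mid'],'top',9); lm(['passtray'],'top')"
```

```text
{'time_s': 45.175, 'position': [0.445, 0.092, 0.249], 'ee_rot': [-3.141, -0.0, 0.118], 'force': [0.044, 0.31, 0.523], 'width': 0.498, 'grip_force': 0.0, 'joint_pos': [-0.249, 0.474, -0.082, 2.063, 0.065, 0.606, -1.829]}
side c2_mid 0.62 [0.4946 0.318  0.0379]
side c4_mid 0.7 [ 0.4692 -0.1416  0.0349]
side c4_mid 0.68 [0.4186 0.369  0.0411]
side c4_mid 0.64 [ 0.4375 -0.3423  0.0459]
side c4_mid 0.42 [0.425  0.2896 0.04  ]
side c1_mid 0.81 [0.7889 0.223  0.0383]
side c1_mid 0.71 [ 0.4388 -0.3419  0.0463]
side c1_mid 0.64 [0.3752 0.0834 0.0356]
top dish 0.93 [ 0.4479  0.3318 -0.0034]
top c2_mid 0.91 [0.4874 0.3233 0.0351]
top c4_mid 0.9 [0.4185 0.3672 0.0429]
top c4_mid 0.61 [ 0.47   -0.1423  0.0358]
top c4_mid 0.34 [ 0.4396 -0.341   0.0455]
top c5_mid 0.42 [0.4839 0.0374 0.0034]
top passtray 0.69 [ 0.4453 -0.345   0.    ]
```

View pics/s9.png

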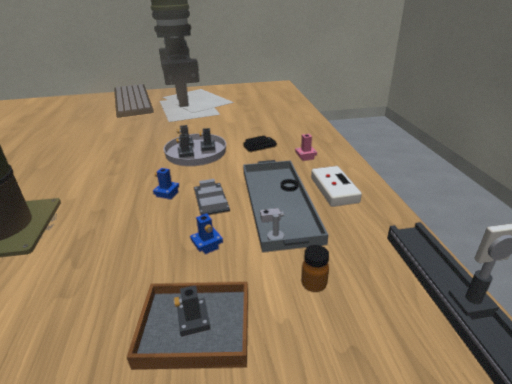

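The side view shows c1 upright in the tray at (190,310), the rejects standing in the dish at about (185,145) to (208,142), and the crate's other hardware still in place. I'll hand the job in.

```bash
python3 -c "
from bench import sign_off
print(sign_off())"
```

```text
the job is handed in; nothing more can be done
None
```

I handed the job in at about 45 s: c1 went home in GO but not NO-GO and stands in the pass tray, c4 entered both channels, c2 and c5 would not enter GO, so those three are in the reject dish, and c3 was absent; sign-off returned no verdict.

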